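Hold the kaleidoscope barrel in its V-cradle for gluing

ROBOT

A 6-joint arm with a two-finger parallel gripper is mounted at the origin on the work surface. World frame = base frame: x ahead of the robot, y to its left, z up, the work surface at z = 0. Lengths are in m, angles in rad, forces in N, time in s.
With the tool pointing down it reaches from about 0.3 to 0.875 m from the base axis. Payload 6.4 kg.
Tool frame: the origin (TCP) lies midway between the tips of the shut fingers; the grasp point (between the pads) lies 19 mm behind it; z points along the fingers, y is the direction in which the jaws open and shut (so a half turn about z gives the same grasp; the last joint's range is limited). The gripper opens to 85 mm and grips with 20 to 120 N. Pads are 22 mm wide; open, the fingers measure 114 mm over their backs; the gripper's body (76 mm by 85 mm) begins 54 mm behind the grasp point. The pads swing forward as they close: fully open they stand 13 mm farther back than shut.
Start: joints at [0.908, 0.181, 1.607, -0, 1.354, -0.206], TCP at [0.254, 0.516, 0.231] pointing down, gripper open.
Joint ranges: [-2.99, 2.99], [-0.89, 2.07], [0.3, 2.58], [-1.14, 4.28], [0, 2.63], [-3.12, 3.12]. Speed limits (rad/s): [2.57, 2.57, 3.01, 3.14, 3.14, 3.14].

INTERFACE

Orientations are given as a 3x3 rotation matrix whose columns are the frame's x, y, z axes.
In Python, from cell import robot, viewer gives the robot as it stands.
- The arm moves only by the tool step_arm, never from a script. Its argument "deltas" is a list of rows, each an object with "xyz": the shift along the world's x, y, z in mm, a list of three; "angular": the turn, a rotation vector about the world's x, y, z in degrees, a list of three. In form: [{"xyz": [tx, ty, tz], "angular": [ax, ay, az]}, ...]. A call has 1 to 12 rows; each row is the pose to reach, as a shift and turn from the pose measured when the call began; what a row does not reach only later rows make up. A row lasts 1/12 s, in which the tool goes at most 41.7 mm and 7.16 degrees, less where a joint would pass 70% of its speed; a pose out of reach is approached as far as the arm can. A call with a gripper value outside its range is refused whole. "jaw" is the closure, from 0 (fully open) to 1 (shut), set as the call begins (left out, the last holds). The fingers move at their own pace and stop on an object; the grip force is fixed at half the most. Time passes only in rows, so rows that repeat a pose let the fingers close. It gives the time, the measured TCP pose, the force and the opening at its end, in the units of the state.
- robot.observe(): the state, without advancing time (a new reading comes with each control period).
- viewer.snapshot(name): name is "side" or "top"; returns a dict with "frame" (420x560x3 uint8, blue, green, red), "range_z" (420x560 float32, m along the optical axis (not along the pixel's ray), 0 where there is no reading), "fx", "fy", "cx", "cy" (pixels), "rvec" (rotation vector, rad) and "tvec" (3), from world to camera coordinates, as OpenCV has them. Camera axes: x right, y down, z forward; pixel columns grow to the right and rows downward; lengths in m; the calibration is good to about 2 mm. A picture is of the moment at which its call begins.
- robot.finish_job(): hands the job in, once; it reports no verdict.
The state is a dict: "t": time; "joint_positions": joint angles; "joint_vel": joint speeds; "joint_torque": joint torques, N m; "tcp_pos": TCP position; "ee_rot": TCP orientation; "ft_force": force on the tool from outside, world axes, zero at the start; "wrist_torque": the same for the moment, N m; "width": finger opening in m.
Only numpy, scipy, OpenCV 4.12 (cv2) and the standard library are available. Lean on these libraries where they do the work, as an engineer would, in place of code of your own. Each camera call takes 0.05 s, during which the arm holds its last target. There are 200 camera calls.

TASK

Take the red kaleidoscope barrel from its cork rest and lay it gently in the groove of the blue V-cradle with its lens end towards the metal stop, slide it along the groove until you feel the lens end bear against the stop, then press it down firmly, with about 15 N, so that it bears on both blue flanks. Finish while still holding it pressed down like that, as if waiting for the glue to set: do not let go. Leave the paint bottles, the cup and the brush alone.

Things in the scene. Friction and masses are not known exactly. Their poses are not given: they have to be found in the camera images.
- barrel_center (a point): Centre of the kaleidoscope barrel, on its axis: a rigid straight tube 170 mm long and 40 mm in diameter, about 0.2 kg, red, with a black collar and a clear lens at its +x end and a yellow cap at its -x end. x runs along the barrel towards the lens end; it may be rolled about x. It starts lying level on the cork rest, its axis 42 mm above the table.
- lens_end (a point): Centre of the barrel's flat lens end (black collar), 85 mm from barrel_center along the barrel's +x.
- barrel: The kaleidoscope barrel itself; origin and axes as point barrel_center.
- rest: Fixed cork rest on which the barrel starts: a cardboard strip 150 x 40 x 6 mm with two cork blocks (22 mm long, 66 mm wide, 22 mm high, with lips up to 32 mm high) 50 to 75 mm either side of the middle, so that there is a free gap of 100 mm between the blocks for fingers to take the barrel by its middle. Origin on the table under its centre, x along the barrel. It stands on either side of the table's middle.
- cradle: Fixed wooden gluing cradle, a split V-block: base board 225 x 110 x 12 mm with two V-saddles, each 25 mm long, centred 62.5 mm either side of the origin along x, so 100 mm free between them for fingers. The V is 90 degrees with its opening upward; its highest parts are 55 mm above the table. Origin on the table midway between the saddles, x along the groove towards the metal stop, z up.
- cradle_axis (a point): Point midway between the two saddles on the line where the barrel's axis lies when it is seated on both flanks: 55 mm above the table; axes as the cradle.
- flank_left: The blue 45-degree flanks on the cradle's +y side (both saddles). Origin and axes as the cradle.
- flank_right: The blue 45-degree flanks on the cradle's -y side (both saddles). Origin and axes as the cradle.
- stop: Aluminium end stop plate screwed across the +x end of the groove, 14 mm thick, 60 mm wide, its top 70 mm above the table; rigid. Its place along the groove differs from time to time. Origin at the bottom of the face that looks towards the saddles, on the base board (12 mm above the table); x along the groove, away from the saddles.
- stop_face (a point): Centre of the stop's face that looks towards the saddles, on the axis of the seated barrel (55 mm above the table); 93 to 103 mm from cradle_axis along the groove. Axes as the cradle.
- paint_green: Bystander: green paint bottle, 54 mm diameter, 130 mm high, standing; origin under its centre.
- paint_blue: Bystander: blue paint bottle, 54 mm diameter, 130 mm high, standing; origin under its centre.
- water_cup: Bystander: white cup, 72 mm rim diameter, 85 mm high; origin under its centre.
- brush: Bystander: brush with a red handle, 190 mm long, lying on the table at the robot's right, along its x.

How it is judged:
On the way:
1. the lens end bears against the stop (over 1 N) with the barrel down in the groove (contact force between barrel and stop above 1 N and z of barrel_center in the frame of cradle_axis below 0.004 m and distance between lens_end and stop_face below 0.006 m), for 0.01 s.
At the end, for the whole second after the job is handed in: The barrel lies still in the V with its axis within 0.04 rad of the groove and less than 2 mm above its seat, the lens end's centre within 4 mm of the stop face's, and the fingers still press on it so that it bears with more than 3 N on the left flanks and more than 3 N on the right flanks (contact force between barrel and flank_left above 3 N and contact force between barrel and flank_right above 3 N and contact force between the fingers and barrel above 2 N and distance between lens_end and stop_face below 0.004 m and z of barrel_center in the frame of cradle_axis below 0.002 m and angle between the x axis of barrel and the x axis of cradle, either way round below 0.04 rad and linear speed of barrel below 0.01 m/s); the arm keeps its last pose, push and grip.
It fails at once if the barrel is forced against a flank or the stop (over 45 N) (contact force between barrel and flank_left above 45 N or contact force between barrel and flank_right above 45 N or contact force between barrel and stop above 45 N).
It fails at once if a paint bottle, the cup or the brush is moved by more than 3 cm (distance of any of paint_green, paint_blue, water_cup, brush from where it was at the start of the episode above 0.03 m).
It also fails if it takes over 45 s, if anything falls off the work surface, if the arm or the gripper's body presses on something with over 40 N, if the wrist force passes 120 N, or if a joint passes its speed limit or range.

## Working session

There is one attempt and no reset: what is moved stays moved. The work goes in short steps, Python scripts to look and compute and a tool call to move; the robot and the scene stay as the last step left them, time stands still between calls to the robot, and variables do not carry over. Pictures are saved under pics/ and viewed, about 8 in all and at most 12, crops included, and the job is handed in when it is done.

Besides the shell and the picture viewer there is one more tool, called after "Call:" as name(argument=value, ...) on one line, values as JSON. step_arm: Moves the arm, as the interface text tells. Its arguments: {"type":"object","properties":{"deltas":{"type":"array"},"jaw":{"type":"number"}},"required":["deltas"]}

```bash
mkdir -p pics
cat > h.py <<'E'
import numpy as np, cv2
from cell import robot, viewer
def snap(n):
    s=viewer.snapshot(n); s['R']=cv2.Rodrigues(np.array(s['rvec'],float))[0]; s['t']=np.array(s['tvec'],float).ravel(); return s
def cloud(s):
    z=s['range_z']; v,u=np.mgrid[:z.shape[0],:z.shape[1]]
    P=np.stack([(u-s['cx'])/s['fx']*z,(v-s['cy'])/s['fy']*z,z],-1)
    W=(P-s['t'])@s['R']; W[z==0]=np.nan; return W
E
python3 - <<'E'
from h import *
for n in('top','side'):
    s=snap(n); cv2.imwrite(f'pics/{n}0.png',s['frame']); np.save(n+'0.npy',cloud(s)); print(n,-s['R'].T@s['t'],s['fx'])
o=robot.observe(); print(o)
E
```

```text
top [0.51857977 0.00718234 1.14429556] 435.9798786685945
side [0.57335179 0.99469185 0.65791362] 395.6107952502877
{'t': 0.1, 'joint_positions': array([ 9.07717054e-01,  1.81497312e-01,  1.60793670e+00,  9.61708268e-06,
        1.35383246e+00, -2.06289425e-01]), 'joint_vel': array([ 0.00103791, -0.00149597, -0.00097503, -0.00097133,  0.00065437,
        0.00243975]), 'joint_torque': array([ 1.95765242e-04, -4.45879126e+01, -3.52236021e+01, -1.37000679e-04,
        4.23400095e-03, -1.52237340e-05]), 'tcp_pos': array([0.25326226, 0.51563788, 0.23044321]), 'ee_rot': array([[-8.97471920e-01,  4.41070376e-01, -1.03771196e-03],
       [ 4.41071456e-01,  8.97471028e-01, -1.31335273e-03],
       [ 3.52035433e-04, -1.63640232e-03, -9.99998599e-01]]), 'ft_force': array([-0.36408985, -0.28017096, -0.11478868]), 'wrist_torque': array([-0.03708108, -0.06543505,  0.02013359]), 'width': 0.08557043020519273}
```

View pics/top0.png

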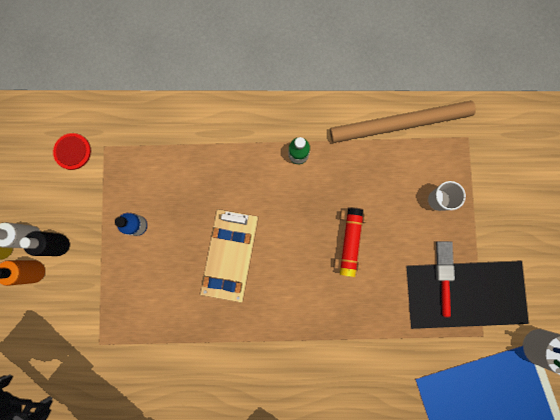

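View pics/side0.png

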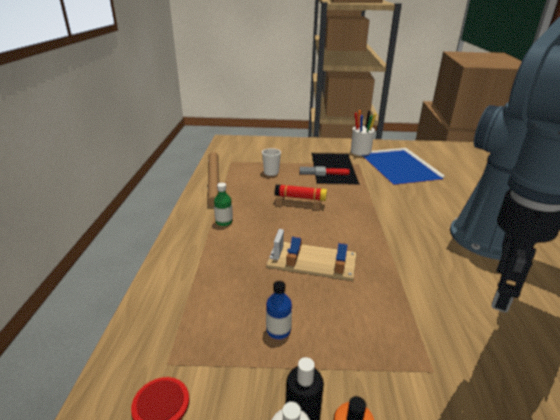

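The top view shows the cradle at about (230,256) with its stop at (235,217). The barrel is at about (352,242) with its black lens end at (355,211) and its yellow cap at (348,272). Both point the same way, roughly world +x, so only a small turn is needed.

```bash
cat > m.py <<'E'
from h import *
def axis(W,m,name):
    p=W[m]; p=p[~np.isnan(p).any(1)]; c=p[:,:2].mean(0); d=np.linalg.svd(p[:,:2]-c,full_matrices=False)[2][0]; d*=np.sign(d[0])
    s=(p[:,:2]-c)@d; l=(p[:,:2]-c)@np.array([-d[1],d[0]])
    print(name,len(p),'c',c.round(4),'yaw',np.degrees(np.arctan2(d[1],d[0])).round(2),'s',np.percentile(s,[1,99]).round(4),'l',np.percentile(l,[1,99]).round(4),'z',np.percentile(p[:,2],[5,50,98]).round(4)); return c,d
E
python3 - <<'E'
from m import *
W=np.load('top0.npy'); I=cv2.imread('pics/top0.png')
H=cv2.cvtColor(I,cv2.COLOR_BGR2HSV)
def box(a,b,c,d):
    m=np.zeros(I.shape[:2],bool); m[b:d,a:c]=1; return m
h,S,V=H[...,0],H[...,1],H[...,2]
# barrel by height
b=box(330,200,375,285)&(W[...,2]>.045); axis(W,b,'barrel high')
axis(W,b&(W[...,2]>.057),'barrel crest')
blue=box(195,205,265,305)&(h>95)&(h<130)&(S>100)
axis(W,blue,'blue')
axis(W,blue&box(195,205,265,260),'blue far');axis(W,blue&box(195,260,265,305),'blue near')
axis(W,box(195,205,265,305)&(W[...,2]>.062),'stop top')
base=box(195,205,265,305)&(W[...,2]>.006); ys,xs=np.where(base)
axis(W,base,'cradle all')
p=W[base][:,:2].astype(np.float32); print(cv2.minAreaRect(p))
c=np.vstack([cv2.resize(I[200:310,190:270],None,fx=5,fy=5,interpolation=3)]); d=cv2.resize(I[200:310,315:395],None,fx=5,fy=5,interpolation=3)
cv2.imwrite('pics/crop0.png',np.hstack([c,d])[:600,:800])
for n,(u,v) in dict(green=(299,150),blueb=(125,224),cup=(450,196)).items(): print(n,W[v,u].round(3))
E
```

```text
barrel high 1085 c [ 0.5624 -0.16  ] yaw -7.68 s [-0.0828  0.0837] l [-0.0205  0.0177] z [0.0494 0.0596 0.0655]
barrel crest 750 c [ 0.5622 -0.1614] yaw -7.57 s [-0.0825  0.0836] l [-0.015   0.0148] z [0.0576 0.0611 0.0657]
blue 449 c [0.5122 0.1534] yaw -10.1 s [-0.0709  0.0754] l [-0.0334  0.0317] z [0.0314 0.0456 0.0555]
blue far 215 c [0.5758 0.1421] yaw 80.46 s [-0.0332  0.0319] l [-0.011   0.0109] z [0.0315 0.0456 0.0552]
blue near 234 c [0.4537 0.1638] yaw 80.21 s [-0.0335  0.0311] l [-0.0118  0.0115] z [0.0312 0.0456 0.056 ]
stop top 140 c [0.6178 0.1329] yaw 80.42 s [-0.0288  0.0291] l [-0.0069  0.0067] z [0.066  0.0706 0.0744]
cradle all 3758 c [0.5268 0.148 ] yaw -9.74 s [-0.1094  0.1113] l [-0.0535  0.0561] z [0.0092 0.0136 0.0703]
((0.530157744884491, 0.14848577976226807), (0.2594199478626251, 0.17606820166110992), 1.7207657098770142)
green [ 0.782 -0.027  0.103]
blueb [0.597 0.383 0.123]
cup [ 0.684 -0.424  0.013]
```

View pics/crop0.png

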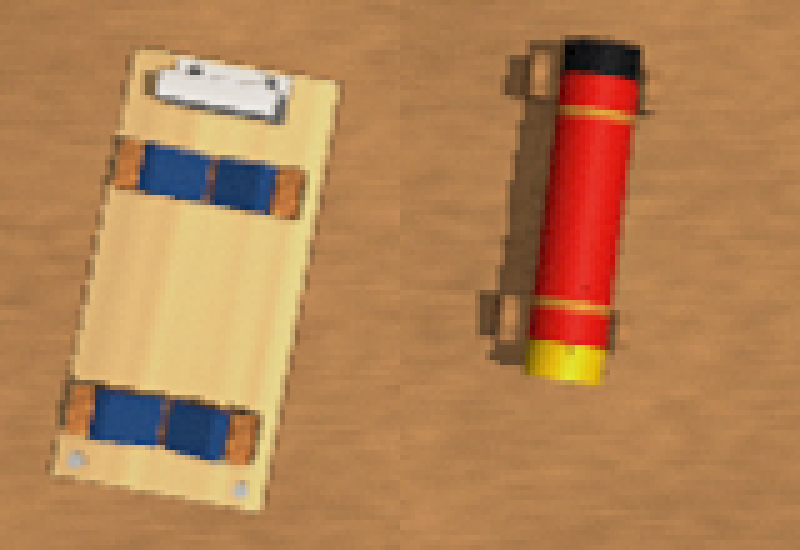

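Call:
step_arm(deltas=[{"xyz": [6,-14,0],"angular": [0,0,1]},{"xyz": [18,-40,0],"angular": [0,0,3]},{"xyz": [34,-74,0],"angular": [0,0,5]},{"xyz": [51,-110,0],"angular": [0,0,7]},{"xyz": [68,-147,0],"angular": [0,0,9]},{"xyz": [85,-184,0],"angular": [0,0,11]},{"xyz": [102,-221,0],"angular": [0,0,13]},{"xyz": [119,-258,0],"angular": [0,0,15]},{"xyz": [136,-295,0],"angular": [0,0,16]},{"xyz": [153,-332,0],"angular": [0,0,17]},{"xyz": [170,-369,0],"angular": [0,0,18]},{"xyz": [187,-406,0],"angular": [0,0,18.6]}], jaw=0)

```text
t: 1.1
tcp_pos: [0.4404, 0.1077, 0.2304]
ee_rot: [[-0.991, 0.131, -0.001], [0.131, 0.991, -0.001], [0.0, -0.001, -1.0]]
ft_force: [0.0, 0.7, 0.1]
width: 0.0852
```

Call:
step_arm(deltas=[{"xyz": [14,-32,0],"angular": [0,0,0]},{"xyz": [29,-65,0],"angular": [0,0,0]},{"xyz": [44,-98,0],"angular": [0,0,0]},{"xyz": [59,-131,0],"angular": [0,0,0]},{"xyz": [74,-164,-8],"angular": [0,0,0]},{"xyz": [89,-197,-20],"angular": [0,0,0]},{"xyz": [102,-226,-40],"angular": [0,0,0]},{"xyz": [112,-248,-60],"angular": [0,0,0]},{"xyz": [119,-262,-75],"angular": [0,0,0]},{"xyz": [122,-269,-80],"angular": [0,0,0]},{"xyz": [122,-269,-80],"angular": [0,0,0]}])

```text
t: 2.02
tcp_pos: [0.5615, -0.1621, 0.1483]
ee_rot: [[-0.991, 0.133, -0.004], [0.133, 0.991, 0.0], [0.004, -0.0, -1.0]]
ft_force: [-0.7, -0.2, 0.0]
width: 0.0853
```

Run:
```python
from h import *
o=robot.observe(); print(o['t'],o['tcp_pos'],o['ft_force'])
s=snap('side'); cv2.imwrite('pics/s1.png',cv2.resize(s['frame'][80:260,200:400],None,fx=3,fy=3,interpolation=3))
def pr(p): 
    q=s['R']@np.array(p)+s['t']; return (np.array([s['fx']*q[0]/q[2]+s['cx'],s['fy']*q[1]/q[2]+s['cy']])-[200,80])*3
print(pr([.5622,-.161,.042]),pr(o['tcp_pos']))
```

```text
2.0167 [ 0.56148236 -0.16205458  0.14828662] [-0.72895933 -0.16913873  0.02847853]
[298.33604858 337.15832613] [302.72833048 247.83817583]
```

View pics/s1.png

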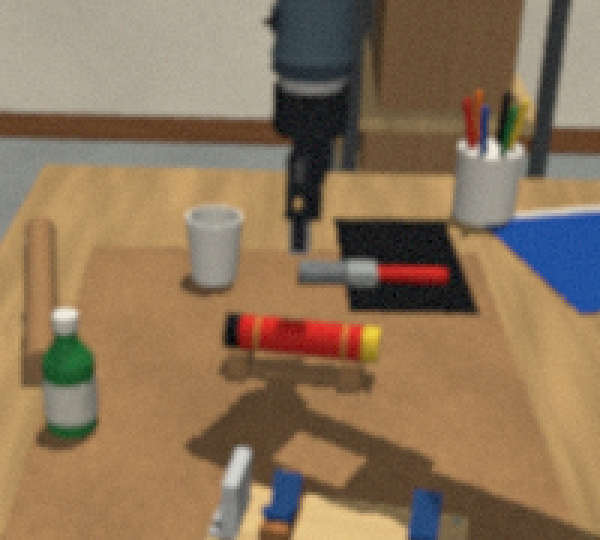

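The fingers (300,248) stand over the barrel's middle (300,337) in the 3x crop. I'll descend and grip.

Call:
step_arm(deltas=[{"xyz": [0,1,-12],"angular": [0,0,0]},{"xyz": [0,1,-30],"angular": [0,0,0]},{"xyz": [0,1,-50],"angular": [0,0,0]},{"xyz": [0,1,-70],"angular": [0,0,0]},{"xyz": [0,1,-90],"angular": [0,0,0]},{"xyz": [0,1,-105],"angular": [0,0,0]},{"xyz": [0,1,-116],"angular": [0,0,0]},{"xyz": [0,1,-122],"angular": [0,0,0]},{"xyz": [0,1,-125],"angular": [0,0,0]},{"xyz": [0,1,-125],"angular": [0,0,0]}])

```text
t: 2.9
tcp_pos: [0.562, -0.1598, 0.0248]
ee_rot: [[-0.991, 0.131, -0.002], [0.131, 0.991, -0.0], [0.002, -0.001, -1.0]]
ft_force: [0.5, 0.3, -0.4]
width: 0.0857
```

Call:
step_arm(deltas=[{"xyz": [0,0,0],"angular": [0,0,0]},{"xyz": [0,0,0],"angular": [0,0,0]},{"xyz": [0,0,0],"angular": [0,0,0]},{"xyz": [0,0,0],"angular": [0,0,0]},{"xyz": [0,0,0],"angular": [0,0,0]},{"xyz": [0,0,0],"angular": [0,0,0]},{"xyz": [0,0,0],"angular": [0,0,0]},{"xyz": [0,0,0],"angular": [0,0,0]}], jaw=1)

```text
t: 3.57
tcp_pos: [0.5627, -0.16, 0.0258]
ee_rot: [[-0.991, 0.131, -0.001], [0.131, 0.991, -0.001], [0.001, -0.001, -1.0]]
ft_force: [-1.1, 1.4, 5.6]
width: 0.0381
```

Call:
step_arm(deltas=[{"xyz": [0,0,5],"angular": [0,0,0]},{"xyz": [0,0,12],"angular": [0,0,0]},{"xyz": [0,0,25],"angular": [0,0,0]},{"xyz": [0,0,40],"angular": [0,0,0]},{"xyz": [0,0,55],"angular": [0,0,0]},{"xyz": [0,0,70],"angular": [0,0,0]},{"xyz": [0,0,80],"angular": [0,0,0]},{"xyz": [0,0,80],"angular": [0,0,0]}])

```text
t: 4.23
tcp_pos: [0.5644, -0.1609, 0.1092]
ee_rot: [[-0.991, 0.131, 0.004], [0.131, 0.991, -0.003], [-0.004, -0.003, -1.0]]
ft_force: [0.7, 0.2, -2.3]
width: 0.0382
```

Run:
```python
from m import *
o=robot.observe(); print(o['t'],o['tcp_pos'],o['ft_force'],o['wrist_torque'],o['width'])
s=snap('side'); W=cloud(s); t=o['tcp_pos']
H=cv2.cvtColor(s['frame'],cv2.COLOR_BGR2HSV); h,S,V=[H[...,i] for i in range(3)]
near=(abs(W[...,0]-t[0])<.12)&(abs(W[...,1]-t[1])<.05)&(W[...,2]>.07)
m=near&((h<8)|(h>172)|((h>20)&(h<35)))&(S>120)
p=W[m]; c=p.mean(0); d=np.linalg.svd(p-c,full_matrices=False)[2][0]; print(len(p),c,d*np.sign(d[0]))
# tube axis fit: radius 20mm
from scipy.optimize import least_squares
def f(q):
    a=np.array([q[0],q[1],q[2]]); dd=np.array([1,q[3],q[4]]); dd/=np.linalg.norm(dd)
    a=np.array([c[0],q[0],q[1]]); dd=np.array([1,q[2],q[3]]); dd/=np.linalg.norm(dd)
    return np.linalg.norm(np.cross(p-a,dd),axis=1)-.020
r=least_squares(lambda q:f(np.r_[q,0]),[c[1]-.012,c[2]-.012,-.13,0],loss='soft_l1',f_scale=.002); print('axis at x',c[0],r.x,'pitch deg',np.degrees(np.arctan(r.x[3])),'rms',np.std(r.fun))
b=near&(V<60)&(W[...,2]<t[2]+.05); 
cv2.imwrite('pics/s2.png',cv2.resize(s['frame'][80:200,220:380],None,fx=4,fy=4,interpolation=3))
```

```text
4.2333 [ 0.56441215 -0.1609443   0.10922908] [ 0.66519175  0.20889632 -2.28970572] [-0.02772991  0.00454693  0.00062615] 0.0381744904563723
427 [ 0.55381471 -0.14595962  0.13394619] [ 0.99273961 -0.119828    0.0104554 ]
axis at x 0.5538147065924932 [-0.16110398  0.12706992 -0.13579897  0.00769221] pitch deg 0.4407225970378491 rms 0.00400253937828162
```

View pics/s2.png

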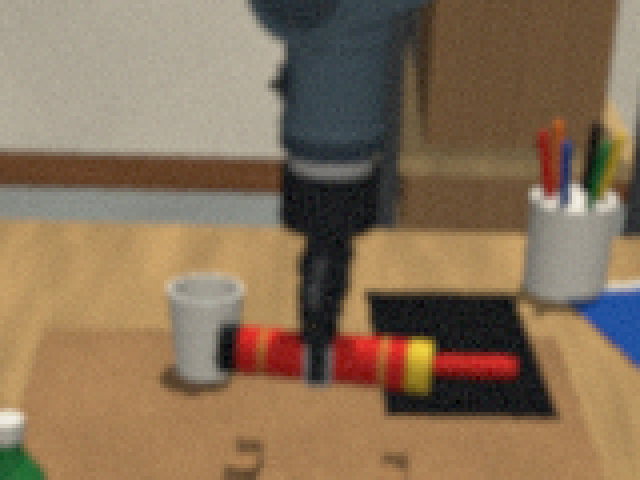

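Call:
step_arm(deltas=[{"xyz": [-2,10,0],"angular": [0,0,0]},{"xyz": [-6,36,0],"angular": [0,0,0]},{"xyz": [-10,68,0],"angular": [0,0,-0.5]},{"xyz": [-15,102,0],"angular": [0,0,-1]},{"xyz": [-20,137,0],"angular": [0,0,-1.5]},{"xyz": [-26,172,0],"angular": [0,0,-2]},{"xyz": [-31,207,0],"angular": [0,0,-2.3]},{"xyz": [-37,242,0],"angular": [0,0,-2.3]},{"xyz": [-42,274,0],"angular": [0,0,-2.3]},{"xyz": [-45,298,0],"angular": [0,0,-2.3]},{"xyz": [-47,310,0],"angular": [0,0,-2.3]},{"xyz": [-47,313,0],"angular": [0,0,-2.3]}])

```text
t: 5.28
tcp_pos: [0.5148, 0.1548, 0.1066]
ee_rot: [[-0.986, 0.168, -0.0], [0.168, 0.986, -0.002], [-0.0, -0.002, -1.0]]
ft_force: [0.2, -0.9, -2.2]
width: 0.0383
```

Run:
```python
from m import *
o=robot.observe(); print(o['t'],o['tcp_pos'],o['ft_force'],o['wrist_torque'],o['width'],o['ee_rot'].round(4).tolist())
s=snap('side'); W=cloud(s); np.save('s3.npy',W); t=o['tcp_pos']
H=cv2.cvtColor(s['frame'],cv2.COLOR_BGR2HSV); h,S,V=[H[...,i] for i in range(3)]
near=(abs(W[...,0]-t[0])<.12)&(abs(W[...,1]-t[1])<.05)&(W[...,2]>.08)
m=near&((h<8)|(h>172)|((h>20)&(h<35)))&(S>120)
p=W[m]; c=p.mean(0)
from scipy.optimize import least_squares
def f(q):
    a=np.array([c[0],q[0],q[1]]); dd=np.array([1,q[2],q[3]]); dd/=np.linalg.norm(dd)
    return np.linalg.norm(np.cross(p-a,dd),axis=1)-.020
r=least_squares(f,[c[1]-.012,c[2]-.012,-.17,0],loss='soft_l1',f_scale=.002); q=r.x
y=q[0]+(t[0]-c[0])*q[2]; z=q[1]+(t[0]-c[0])*q[3]
print(len(p),'axis at tcp x: y,z',y,z,'yaw,pitch',np.degrees(q[2:]),'rms',np.std(r.fun),'cap-end x',np.percentile(p[:,0],[0.5,99.5]))
v=near&(W[...,2]<.15); print('x extent',np.percentile(W[v][:,0],[.5,99.5]))
cv2.imwrite('pics/s3.png',cv2.resize(s['frame'][130:290,240:400],None,fx=3.7,fy=3.7,interpolation=3))
T=snap('top'); WT=cloud(T); v=(abs(WT[...,0]-t[0])<.13)&(abs(WT[...,1]-t[1])<.05)&(WT[...,2]>.1)&(WT[...,2]<.16)
cv2.imwrite('pics/t3.png',T['frame'])
HT=cv2.cvtColor(T['frame'],cv2.COLOR_BGR2HSV); red=v&((HT[...,0]<8)|(HT[...,0]>172)|((HT[...,0]>20)&(HT[...,0]<35)))&(HT[...,1]>120)
axis(WT,red,'top barrel'); print(WT[v][:,0].min(),WT[v][:,0].max())
```

```text
5.2833 [0.51483655 0.1547585  0.10658339] [ 0.18637186 -0.90071924 -2.22039648] [-0.00227215 -0.0217251   0.02092263] 0.038325934057715456 [[-0.9858, 0.1678, -0.0003], [0.1678, 0.9858, -0.0022], [-0.0, -0.0022, -1.0]]
716 axis at tcp x: y,z 0.1532157632106622 0.12419335674984008 yaw,pitch [-9.82568579  0.13775961] rms 0.014774205074489188 cap-end x [0.431994   0.58358009]
x extent [0.43114495 0.5981987 ]
top barrel 98 c [0.4634 0.1663] yaw -20.16 s [-0.0309  0.1224] l [-0.0102  0.0112] z [0.1298 0.1405 0.146 ]
0.4332486017602109 0.6000188488544749
```

View pics/s3.png

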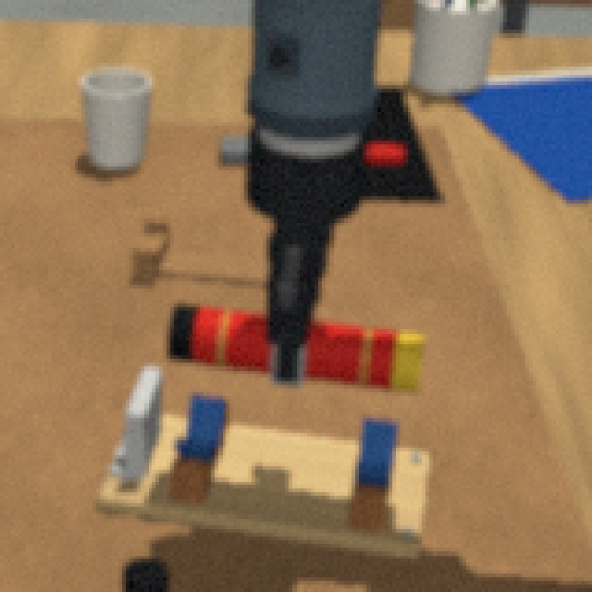

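Call:
step_arm(deltas=[{"xyz": [1,-1,-5],"angular": [0,0,0]},{"xyz": [2,-2,-14],"angular": [0,0,0]},{"xyz": [2,-2,-25],"angular": [0,0,0]},{"xyz": [2,-2,-36],"angular": [0,0,0]},{"xyz": [2,-2,-46],"angular": [0,0,0]},{"xyz": [2,-2,-53],"angular": [0,0,0]},{"xyz": [2,-2,-58],"angular": [0,0,0]},{"xyz": [2,-2,-60],"angular": [0,0,0]},{"xyz": [2,-2,-61],"angular": [0,0,0]},{"xyz": [2,-2,-61],"angular": [0,0,0]},{"xyz": [2,-2,-61],"angular": [0,0,0]}])

```text
t: 6.3
tcp_pos: [0.5185, 0.1508, 0.0465]
ee_rot: [[-0.986, 0.169, 0.002], [0.169, 0.986, -0.003], [-0.002, -0.002, -1.0]]
ft_force: [-0.1, -0.2, -1.8]
width: 0.0386
```

Call:
step_arm(deltas=[{"xyz": [0,0.5,-1],"angular": [0,0,0]},{"xyz": [0,1,-2],"angular": [0,0,0]},{"xyz": [0,1,-3],"angular": [0,0,0]},{"xyz": [0,1,-4],"angular": [0,0,0]},{"xyz": [0,1,-4],"angular": [0,0,0]}])

```text
t: 6.72
tcp_pos: [0.5183, 0.1517, 0.0423]
ee_rot: [[-0.986, 0.169, 0.002], [0.169, 0.986, -0.003], [-0.002, -0.003, -1.0]]
ft_force: [0.8, 0.8, -2.5]
width: 0.0382
```

Call:
step_arm(deltas=[{"xyz": [0,0,-0.5],"angular": [0,0,0]},{"xyz": [0,0,-1],"angular": [0,0,0]},{"xyz": [0,0,-1],"angular": [0,0,0]}])

```text
t: 6.97
tcp_pos: [0.5182, 0.1517, 0.0411]
ee_rot: [[-0.986, 0.169, 0.001], [0.169, 0.986, -0.003], [-0.002, -0.003, -1.0]]
ft_force: [0.0, 0.1, -1.9]
width: 0.0385
```

Call:
step_arm(deltas=[{"xyz": [0,0,-0.5],"angular": [0,0,0]},{"xyz": [0,0,-1],"angular": [0,0,0]},{"xyz": [0,0,-1],"angular": [0,0,0]}])

```text
t: 7.22
tcp_pos: [0.5182, 0.1517, 0.04]
ee_rot: [[-0.986, 0.169, 0.001], [0.169, 0.986, -0.003], [-0.002, -0.003, -1.0]]
ft_force: [0.5, -0.2, -1.3]
width: 0.0385
```

Call:
step_arm(deltas=[{"xyz": [0,0,-0.5],"angular": [0,0,0]},{"xyz": [0,0,-1],"angular": [0,0,0]},{"xyz": [0,0,-1],"angular": [0,0,0]}])

```text
t: 7.47
tcp_pos: [0.5185, 0.152, 0.0394]
ee_rot: [[-0.986, 0.169, 0.002], [0.169, 0.986, -0.002], [-0.002, -0.002, -1.0]]
ft_force: [-1.0, 2.8, 1.4]
width: 0.0387
```

Contact with the right flank is pushing toward +y, so I'll ease +y while going down.

Call:
step_arm(deltas=[{"xyz": [0,0.5,0],"angular": [0,0,0]},{"xyz": [0,0.8,-0.4],"angular": [0,0,0]},{"xyz": [0,0.8,-0.8],"angular": [0,0,0]},{"xyz": [0,0.8,-0.8],"angular": [0,0,0]}])

```text
t: 7.8
tcp_pos: [0.5186, 0.1526, 0.0389]
ee_rot: [[-0.986, 0.169, 0.002], [0.169, 0.986, -0.003], [-0.002, -0.002, -1.0]]
ft_force: [-1.4, -1.9, 4.3]
width: 0.0382
```

Call:
step_arm(deltas=[{"xyz": [1,-0.4,0],"angular": [0,0,0]},{"xyz": [2,-0.5,0],"angular": [0,0,0]},{"xyz": [3,-0.7,0],"angular": [0,0,0]},{"xyz": [4,-0.9,0],"angular": [0,0,0]},{"xyz": [5,-1.1,0],"angular": [0,0,0]},{"xyz": [5,-1.1,0],"angular": [0,0,0]}])

```text
t: 8.3
tcp_pos: [0.5232, 0.1517, 0.0389]
ee_rot: [[-0.986, 0.169, 0.001], [0.169, 0.986, -0.003], [-0.001, -0.002, -1.0]]
ft_force: [-4.0, 0.9, 5.5]
width: 0.0382
```

Call:
step_arm(deltas=[{"xyz": [0.7,-0.1,0],"angular": [0,0,0]},{"xyz": [1.4,-0.2,0],"angular": [0,0,0]},{"xyz": [2,-0.3,0],"angular": [0,0,0]},{"xyz": [2,-0.3,0],"angular": [0,0,0]}])

```text
t: 8.63
tcp_pos: [0.5246, 0.1515, 0.0388]
ee_rot: [[-0.986, 0.169, -0.001], [0.169, 0.986, -0.003], [0.0, -0.003, -1.0]]
ft_force: [-5.5, 1.4, 5.8]
width: 0.038
```

Call:
step_arm(deltas=[{"xyz": [0.7,-0.1,0],"angular": [0,0,0]},{"xyz": [1.4,-0.2,0],"angular": [0,0,0]},{"xyz": [1.5,-0.3,0],"angular": [0,0,0]}])

```text
t: 8.88
tcp_pos: [0.5254, 0.1513, 0.0388]
ee_rot: [[-0.986, 0.169, -0.002], [0.169, 0.986, -0.003], [0.002, -0.003, -1.0]]
ft_force: [-5.1, 1.2, 5.8]
width: 0.0386
```

Call:
step_arm(deltas=[{"xyz": [0.7,-0.1,0],"angular": [0,0,0]},{"xyz": [1.4,-0.2,0],"angular": [0,0,0]},{"xyz": [2,-0.3,0],"angular": [0,0,0]},{"xyz": [2,-0.3,0],"angular": [0,0,0]}])

```text
t: 9.22
tcp_pos: [0.5268, 0.1511, 0.0388]
ee_rot: [[-0.986, 0.169, -0.004], [0.169, 0.986, -0.003], [0.003, -0.003, -1.0]]
ft_force: [-5.9, 1.1, 6.3]
width: 0.0382
```

Call:
step_arm(deltas=[{"xyz": [0.7,-0.1,0],"angular": [0,0,0]},{"xyz": [1.4,-0.2,0],"angular": [0,0,0]},{"xyz": [2,-0.3,0],"angular": [0,0,0]},{"xyz": [2,-0.3,0],"angular": [0,0,0]}])

```text
t: 9.55
tcp_pos: [0.5272, 0.151, 0.0388]
ee_rot: [[-0.986, 0.168, -0.007], [0.168, 0.986, -0.003], [0.007, -0.004, -1.0]]
ft_force: [-10.2, 0.4, 10.4]
width: 0.0383
```

Call:
step_arm(deltas=[{"xyz": [0.7,-0.1,0],"angular": [0,0,0]},{"xyz": [1.5,-0.25,0],"angular": [0,0,0]},{"xyz": [1.5,-0.25,0],"angular": [0,0,0]}])

```text
t: 9.8
tcp_pos: [0.5272, 0.151, 0.0388]
ee_rot: [[-0.986, 0.168, -0.011], [0.168, 0.986, -0.002], [0.01, -0.004, -1.0]]
ft_force: [-9.1, 0.1, 9.5]
width: 0.0384
```

Run:
```python
from m import *
o=robot.observe(); print(o['t'],o['tcp_pos'],o['ft_force'],o['wrist_torque'])
s=snap('side'); W=cloud(s)
cv2.imwrite('pics/s4.png',cv2.resize(s['frame'][190:290,250:380],None,fx=6,fy=6,interpolation=2))
```

```text
9.8 [0.52716955 0.15096701 0.03876087] [-9.06626341  0.08901126  9.45414222] [0.14688208 1.37739835 0.07776681]
```

View pics/s4.png

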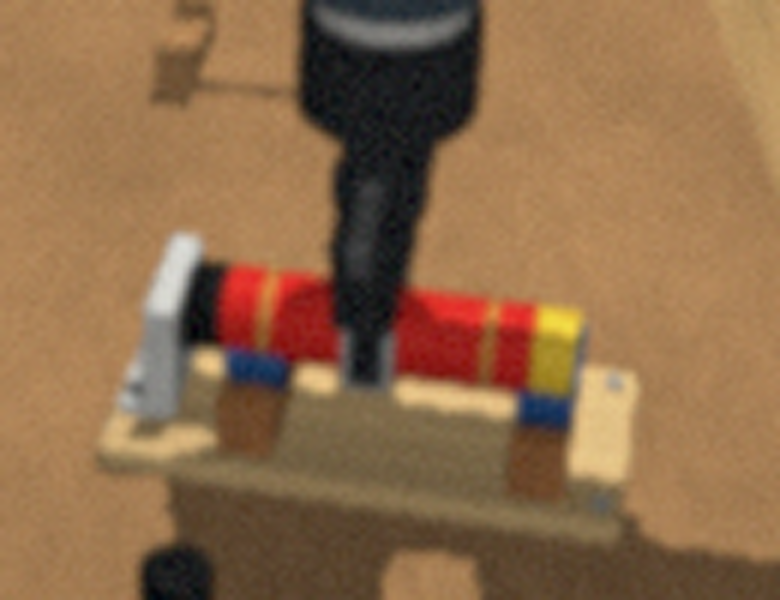

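The barrel's collar meets the stop at about (195,300) in the crop, and the TCP has stalled. One clearer push will tell the stop's force apart from friction.

Call:
step_arm(deltas=[{"xyz": [1,-0.15,0.2],"angular": [0,0,0]},{"xyz": [2,-0.35,0.3],"angular": [0,0,0]},{"xyz": [3,-0.5,0.3],"angular": [0,0,0]},{"xyz": [3,-0.5,0.3],"angular": [0,0,0]}])

```text
t: 10.18
tcp_pos: [0.5271, 0.151, 0.0388]
ee_rot: [[-0.986, 0.168, -0.018], [0.168, 0.986, -0.002], [0.017, -0.005, -1.0]]
ft_force: [-14.4, 1.5, 12.9]
width: 0.038
```

Call:
step_arm(deltas=[{"xyz": [1,-0.15,-0.5],"angular": [0,0,0]},{"xyz": [1,-0.15,-1.2],"angular": [0,0,0]},{"xyz": [1,-0.15,-1.5],"angular": [0,0,0]},{"xyz": [1,-0.15,-1.5],"angular": [0,0,0]},{"xyz": [1,-0.15,-1.5],"angular": [0,0,0]}])

```text
t: 10.6
tcp_pos: [0.5271, 0.151, 0.0387]
ee_rot: [[-0.986, 0.168, -0.02], [0.168, 0.986, -0.002], [0.02, -0.006, -1.0]]
ft_force: [-12.9, -1.7, 20.4]
width: 0.0384
```

Call:
step_arm(deltas=[{"xyz": [0.5,-0.1,-0.8],"angular": [0,0,0]},{"xyz": [0.5,-0.1,-0.8],"angular": [0,0,0]},{"xyz": [0.5,-0.1,-0.8],"angular": [0,0,0]},{"xyz": [0.5,-0.1,-0.8],"angular": [0,0,0]},{"xyz": [0.5,-0.1,-0.8],"angular": [0,0,0]},{"xyz": [0.5,-0.1,-0.8],"angular": [0,0,0]}])

```text
t: 11.1
tcp_pos: [0.527, 0.151, 0.0388]
ee_rot: [[-0.986, 0.168, -0.022], [0.168, 0.986, -0.002], [0.021, -0.006, -1.0]]
ft_force: [-9.4, -0.9, 12.9]
width: 0.0382
```

Run:
```python
from m import *
from scipy.optimize import least_squares
F=[];C=[]
for i in range(4):
    o=robot.observe(); F.append(np.r_[o['ft_force'],o['tcp_pos']*1000]); s=snap('side')
print(o['t'],np.array(F).round(1)); t=o['tcp_pos']; W=cloud(s)
H=cv2.cvtColor(s['frame'],cv2.COLOR_BGR2HSV); h,S=H[...,0],H[...,1]
m=(abs(W[...,0]-t[0])<.12)&(abs(W[...,1]-t[1])<.05)&(W[...,2]>.045)&(W[...,2]<.08)&((h<8)|(h>172)|((h>24)&(h<34)))&(S>170)
p=W[m]; c=p.mean(0)
def f(q):
    dd=np.array([1,q[2],q[3]]); dd/=np.linalg.norm(dd); return np.linalg.norm(np.cross(p-[c[0],q[0],q[1]],dd),axis=1)-.020
q=least_squares(f,[c[1]-.012,c[2]-.012,-.17,0],loss='soft_l1',f_scale=.002).x
print(len(p),'axis y,z',q[:2],'yaw,pitch',np.degrees(q[2:]))
cv2.imwrite('pics/s5.png',cv2.resize(s['frame'][190:290,250:380],None,fx=6,fy=6,interpolation=2))
```

```text
11.25 [[ -9.4  -0.9  12.9 527.  151.   38.8]
 [ -9.2  -0.8  12.8 527.  151.   38.8]
 [ -8.9  -0.6  13.6 527.  151.   38.8]
 [ -9.7  -0.6  13.3 527.  151.   38.8]]
514 axis y,z [0.14978323 0.05624705] yaw,pitch [-9.95270209 -0.06487314]
```

View pics/s5.png

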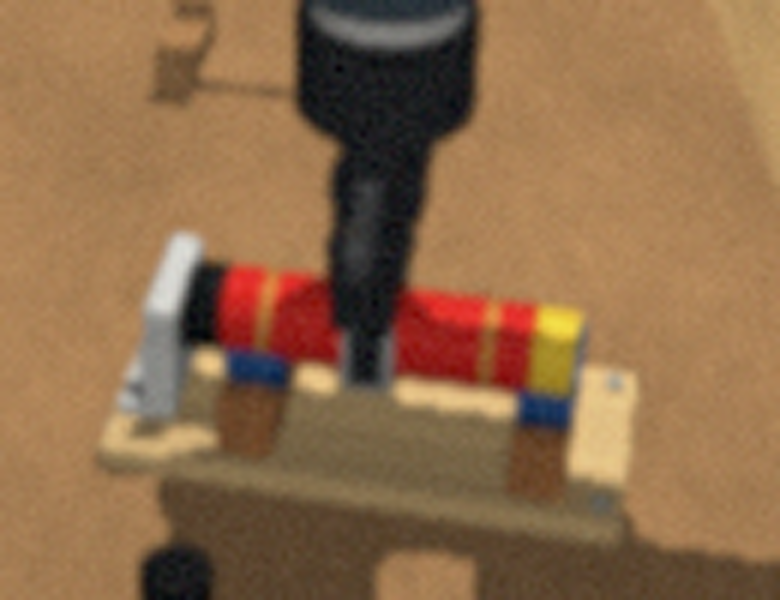

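The barrel is level and seated, with its collar against the stop. The force is steady and shared by both flanks (about 9 and 12 N by estimate). I'm handing in.

```bash
python3 -c "
from cell import robot
print(robot.finish_job()); o=robot.observe(); print(o['t'],o['ft_force'],o['tcp_pos'],o['width'])"
```

```text
the job is handed in; nothing more can be done
None
the job is handed in; nothing more can be done
```

I took the barrel from the cork rest and laid it in the V-cradle with its lens end towards the stop. I then slid it along the groove until it met the stop, pressed it down, and handed the job in at about 11.3 s, still gripping. No verdict was reported.

Last checks before handing in:
- **Stop contact:** the tool stopped advancing at x ≈ 0.527 m, while the force along the groove rose to about 14 N. At the end it was about 9 N, part of it friction. The picture shows the black collar against the stop.
- **Downward press:** the wrist read a steady 13 N, about 15 N on the cradle once the barrel's weight is added. From the side force I estimate about 9 and 12 N on the two flanks. An earlier adjustment briefly took the wrist reading to 20 N.
- **Barrel position:** the camera fit puts the axis at a yaw of −9.95°, against about −9.8 to −10.1° for the groove. Its pitch is −0.06°.
- **Height:** the fit gives 56.2 mm against the nominal 55 mm. That is within the camera's 2 mm accuracy, and contact forces and tool height agree with it being seated.
- **Tool tilt:** the tool had tilted about 1.2° from pushing along the groove, and I left it like that.
- **Bystanders:** the arm went nowhere near the bottles, cup or brush. I did not measure their positions again at the end.

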